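Flip the sample carrier's lid shut and snap its catch

ROBOT

A 6-joint arm with a two-finger parallel gripper is mounted at the origin on a cart in front of the work surface, level with it; the furniture and walls round the work are solid. World frame = base frame: x ahead of the robot, y to its left, z up, the work surface at z = 0. Lengths are in mm, angles in rad, forces in N, time in s.
With the tool pointing down it reaches from about 300 to 775 mm from the base axis. Payload 14.6 kg.
Tool frame: the origin (TCP) lies at the very end of the fingers, on their centre line; the grasp point (between the pads) lies 19 mm behind it; z points along the fingers, y is the line along which they close (so a half turn about z gives the same grasp; the last joint's range is limited). The gripper opens to 94 mm and grips with 3 to 60 N. Pads are 16 mm wide; open, the fingers measure 119 mm over their backs; the gripper's body (75 mm by 177 mm) begins 78 mm behind the grasp point.
Start: joints at [-0.067, 0.3, 1.521, -0, 1.321, -0.067], TCP at [549.99, -0.002, 205.446] pointing down, gripper open.
Joint ranges: [-3.03, 3.03], [-0.79, 2.21], [0.23, 2.52], [-1.04, 4.18], [0, 3.07], [-2.55, 2.55]. Speed limits (rad/s): [2.22, 2.22, 2.57, 3.14, 3.14, 3.14].

INTERFACE

Orientations are given as [roll, pitch, yaw] about the fixed x, y, z axes, in that order (R = Rz(yaw) Ry(pitch) Rx(roll)).
In Python, from cell import manip gives the robot as it stands.
- The arm moves only by the tool servo_tool, never from a script. Its argument "motion" is a list that holds one entry, the list of rows, each a list of 7 numbers: the shift along the world's x, y, z as a fraction of full scale, then the turn, a rotation vector about the world's x, y, z as a fraction of full scale, then the closure, from 0 (fully open) to 1 (shut). In form: [[[x, y, z, rx, ry, rz, gripper], ...]]. A call has 1 to 10 rows; each row is the pose to reach, as a shift and turn from the pose commanded when the call began, turning the shorter way round; what a row does not reach only later rows make up. Full scale, the value 1, is 0.5 m for a shift and pi rad for a turn. A row lasts 1/10 s, in which the tool goes at most 50 mm and 8.59 degrees, less where a joint would pass 70% of its speed; a pose out of reach is approached as far as the arm can. A call with a number of a shift or a turn outside -1 to 1 is refused whole. A call with a gripper value outside its range is refused whole. The fingers move at their own pace and stop on an object; "newtons" is the grip in N (left out, the last holds). Time passes only in rows, so rows that repeat a pose let the fingers close. It gives the time, the measured TCP pose, the force, the opening and the grip force at its end, in the units of the state.
- manip.read_state(): the state, without advancing time (a new reading comes with each control period).
- manip.camera(name): name is "scene" or "side" or "wrist"; returns a dict with "frame" (480x640x3 uint8, red, green, blue), "range_z" (480x640 float32, mm along the optical axis (not along the pixel's ray), 0 where there is no reading), "vfov" (degrees; the focal length in pixels is half the picture's height over the tangent of half this angle, whatever the lens; pixels are square), "cx", "cy" (the principal point, pixels), "cam_to_world" (4x4, takes a point from camera to world coordinates). Camera axes: x right, y down, z forward; pixel columns grow to the right and rows downward; lengths in mm; the calibration is good to about 2 mm. A picture is of the moment at which its call begins.
- manip.sign_off(): hands the job in; it is judged then, once.
The state is a dict: "clock": time; "joints": joint angles; "qd": joint speeds; "effort": joint torques, N m; "eef_pos": TCP position; "eef_rot": TCP orientation; "wrist_force": force on the tool from outside, world axes, zero at the start; "moment": the same for the moment, N m; "finger_gap": finger opening in mm; "finger_force": force on a finger pad.
Only numpy, scipy, OpenCV 4.12 (cv2) and the standard library are available. Lean on these libraries where they do the work, as an engineer would, in place of code of your own. Each camera call takes 0.05 s, during which the arm holds its last target. There are 200 camera calls.

TASK

Close the open sample carrier for transport: push its lid up past upright from behind and let it fall shut by its own weight, without holding it or following it down. Then press the front of the lid fully down until the catch snaps over the lid's roller and holds it. Leave the two bottles next to the carrier, the cold pack beside it and the timer where they are.

Things in the scene. Friction and masses are not known exactly. Their poses are not given: they have to be found in the camera images.
- cold_box: White insulated sample carrier, open box 150 (x) x 236 (y) x 115 mm (z), cold pack and sample pots inside, fixed on the table. Origin: centre of its underside; +x from its front (catch, towards the robot) to its hinge side, +y along the hinge, z up. A steel spring catch 28 mm wide stands on the middle of the front face, reaching 104 mm before the origin and 142 mm high.
- lid (a joint): Angle (rad) of the blue lid (0.5 kg) about the hinge on the box's far top edge. 0 = latched shut, 1.57 = upright, 1.95 = open stop, leaning back, held there by its weight. The hinge is damped: once past upright (below about 1.4) it falls by itself in 1 to 3 s and comes to lie on catch and rubber seal, unlatched, at about 0.06 (front edge 10 mm high). Latched: stays below 0.02.
- lid_hinge (a point): Middle of the hinge axis: 75 mm behind the box's origin, 119 mm above the table. At lid angle 0 the lid's flat underside lies in the level plane through this axis. The point turns with the lid: its x axis points along the lid from free edge to hinge, y along the hinge, z out of the lid's outer face.
- lid_edge (a point): Middle of the lid's free edge on its outer face (top when shut, back when open). The lid is 22 mm thick, 152 mm from hinge to free edge, 240 mm along the hinge, with a 3 mm higher panel from 36 mm off the free edge. Axes: x along the lid to the hinge, y along the hinge, z out of the outer face. Shut: 141 mm above the table. A 5 mm brass roller, 36 mm wide, stands 6 mm off the middle of the edge.
- catch (a joint): Angle (rad) of the spring catch on the box's front: 0 at rest (before and after it snaps), about 0.1 while the lid's roller pushes it outward. Pressing the lid's outer face down within 30 mm of the middle of its free edge, 11 mm down to its shut height, takes about 12 N and snaps it; its nose then holds the roller. Half-way down (0.03) it is not caught. The lid can go 2 mm below its shut height.
- amber: Brown glass bottle with black cap, 50 mm across, 89 mm high, loose, stands behind the carrier near its right end. Origin: centre of its underside.
- hdpe: Cream plastic bottle with blue cap, 58 mm across, 114 mm high, loose, beside the carrier's right end. Origin: centre of its underside.
- pack: Flat blue cold pack 160 x 110 x 31 mm, loose, lies to the left of the carrier. Origin: centre of its underside.
- timer_1: Bench timer 66 x 66 x 19 mm, loose, lies to the right in front. Origin: centre of its underside.
Things that resemble listed ones, but are neither listed nor needed, are in the scene too. Leave any yellow look-alike of the hdpe alone.

How it is judged (in metres and radians):
On the way:
1. the lid has fallen and lies untouched on its catch, not yet latched (value of joint lid between 0.025 and 0.12 rad and contact force between each of the fingers, the arm and lid below 0.3 N), for 0.1 s.
At the end, for the whole second after the job is handed in: The lid stays latched below 0.02 rad with the catch back at rest (below 0.05 rad), and the two bottles, the cold pack and the timer are within 30 mm of where they stood, the bottles upright within 0.3 rad (value of joint lid below 0.02 rad and value of joint catch below 0.05 rad and distance of each of amber, hdpe, pack, timer_1 from where it was at the start of the episode below 0.03 m and angle between each of amber, hdpe's own z axis and vertical below 0.3 rad); the robot touches nothing.
It fails at once if the robot touches the lid while it falls (lid angle between 0.2 and 0.65 rad) (value of joint lid between 0.2 and 0.65 rad and contact force between any of the fingers, the arm and lid above 0.5 N).
It also fails if it takes over 35 s, if anything falls off the work surface, if the arm or the gripper's body presses on something with over 40 N, if the wrist force passes 120 N, or if a joint passes its speed limit or range.

## Working session

There is one attempt and no reset: what is moved stays moved. The work goes in short steps, Python scripts to look and compute and a tool call to move; the robot and the scene stay as the last step left them, time stands still between calls to the robot, and variables do not carry over. Pictures are saved under pics/ and viewed, at most 10 in all, crops included, and the job is handed in when it is done.

Besides the shell and the picture viewer there is one more tool, called as name([rows], argument=value, ...), one row to a line, values as JSON. servo_tool: Moves the arm, as the interface text tells. Its arguments: {"type":"object","properties":{"motion":{"type":"array"},"newtons":{"type":"number"}},"required":["motion"]}

```bash
ls; mkdir -p pics
cat > h.py <<'E'
import numpy as np,cv2
from cell import manip
def cam(n):
    c=manip.camera(n); f=240/np.tan(np.radians(c["vfov"])/2)
    v,u=np.mgrid[0:480,0:640]; z=c["range_z"]
    P=np.stack([(u-c["cx"])/f*z,(v-c["cy"])/f*z,z,np.ones_like(z)],-1)@np.array(c["cam_to_world"]).T
    P=P[...,:3].copy(); P[z<=0]=np.nan
    return c,P
E
python3 - <<'E'
from h import *
for n in("scene","side"):
    c,P=cam(n); cv2.imwrite(f"pics/{n}0.png",c["frame"][...,::-1]); np.savez(f"{n}0.npz",f=c["frame"],P=P)
    print(n,np.round(c["cam_to_world"],2).tolist())
print(manip.read_state())
E
```

```text
pics
scene [[-1.0, 0.0, -0.04, 547.7], [0.03, 0.66, -0.75, 836.49], [0.02, -0.75, -0.66, 724.07], [0.0, 0.0, 0.0, 1.0]]
side [[-1.0, 0.0, -0.04, 546.4], [0.03, 0.58, -0.81, 914.39], [0.02, -0.81, -0.58, 664.18], [0.0, 0.0, 0.0, 1.0]]
{'clock': 0.1, 'joints': array([-6.66111247e-02,  3.00395384e-01,  1.52152610e+00, -4.19984161e-05,
        1.32070097e+00, -6.65923398e-02]), 'qd': array([-1.32416487e-03, -2.62843438e-03, -2.32798451e-03,  2.53161038e-05,
        1.66546451e-03,  8.25789891e-04]), 'effort': array([ 1.84928511e-03, -5.32644153e+01, -3.53284299e+01,  7.10431044e-02,
        2.34944851e-02, -7.30603051e-05]), 'eef_pos': array([ 5.49760185e+02, -4.09113292e-03,  2.04951123e+02]), 'eef_rot': array([-3.14056243e+00, -2.79352093e-05,  1.57078794e+00]), 'wrist_force': array([0.26513006, 0.62721363, 0.24056976]), 'moment': array([ 0.04644843, -0.0175737 , -0.04366991]), 'finger_force': 0.0, 'finger_gap': 93.77581012221975}
```

View pics/scene0.png

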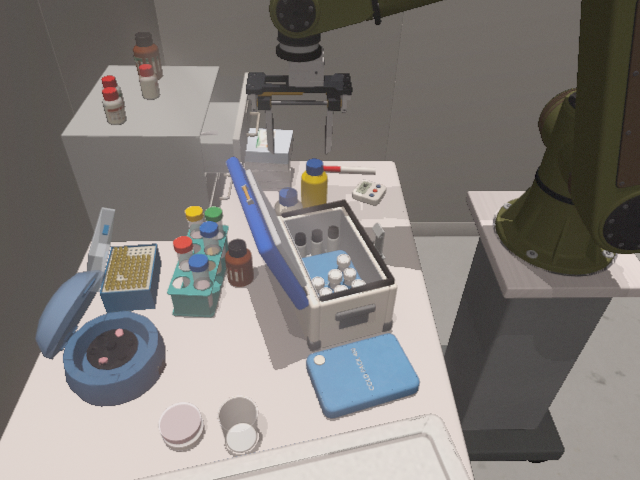

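View pics/side0.png

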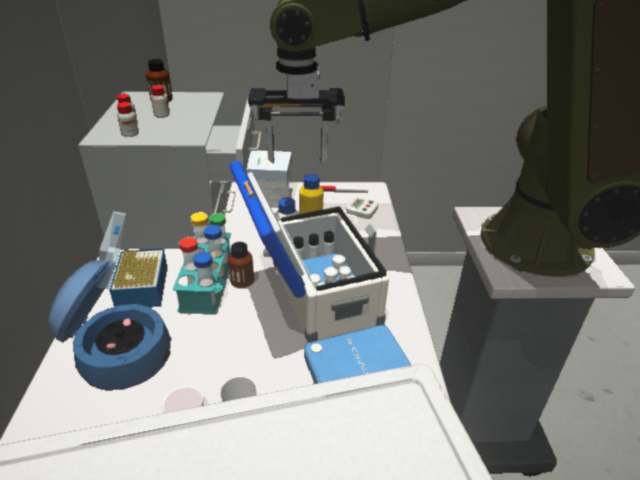

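Run:
```python
from h import *
d=np.load("scene0.npz");f=d["f"];P=d["P"]
for nm,(u,v) in dict(amber=(238,246),amberbody=(240,268),hdpecap=(288,195),yellow=(314,168),catch=(379,232),packmid=(362,372),timer=(369,192),rackblue=(209,230),rackblue2=(200,264),lidtopfar=(232,165),lidtopnear=(300,297),boxcNL=(308,307),boxcNR=(388,290),boxFR=(352,207),boxFL=(283,215),rackgreen=(213,215),gold=(130,275)).items():
    print(nm,np.round(P[v,u]))
hsv=cv2.cvtColor(f,cv2.COLOR_RGB2HSV)
# lid : saturated blue, high points
m=(hsv[...,0]>105)&(hsv[...,0]<130)&(hsv[...,1]>120)
m2=m&(P[...,2]>100)&(abs(P[...,1])<320)&(P[...,0]>400)
n,l,s,c=cv2.connectedComponentsWithStats(m2.astype(np.uint8))
for i in range(1,n):
    if s[i,4]>60: q=P[l==i]; print(s[i],np.round(np.nanmin(q,0)),np.round(np.nanmax(q,0)))
# box rim (black) height 112-124
r=(P[...,2]>108)&(P[...,2]<124)&(hsv[...,2]<80)&(P[...,0]>350)
q=P[r][:,:2].astype(np.float32);print(len(q),cv2.minAreaRect(q),cv2.boxPoints(cv2.minAreaRect(q)))
cv2.imwrite("pics/c1.png",cv2.resize(f[140:340,150:420,::-1],None,fx=2.9,fy=2.9,interpolation=2))
```

```text
amber [661. 138.  90.]
amberbody [660. 154.  50.]
hdpecap [573.  16. 114.]
yellow [520. -85. 110.]
catch [411. 152. 134.]
packmid [452. 365.  28.]
timer [ 391. -127.   16.]
rackblue [713. 123. 115.]
rackblue2 [716. 209. 114.]
lidtopfar [659. 126. 256.]
lidtopnear [549. 312. 145.]
boxcNL [537. 291.  97.]
boxcNR [408. 267. 110.]
boxFR [432. -92.  -1.]
boxFL [581.  85. 119.]
rackgreen [712.  77. 112.]
gold [854. 173.  53.]
[228 158  44  91 720] [588. 105. 249.] [667. 320. 260.]
[307 159  15   9  99] [ 504. -119.  110.] [534. -82. 116.]
[200 221  17  12 151] [701.  95. 111.] [730. 126. 116.]
[189 254  19  13 187] [706. 182. 109.] [737. 215. 116.]
470 ((491.3309631347656, 172.01995849609375), (123.59857177734375, 223.46620178222656), 17.790857315063477) [[398.34772  259.52744 ]
 [466.62634   46.747772]
 [584.3142    84.51248 ]
 [516.0356   297.29214 ]]
```

View pics/c1.png

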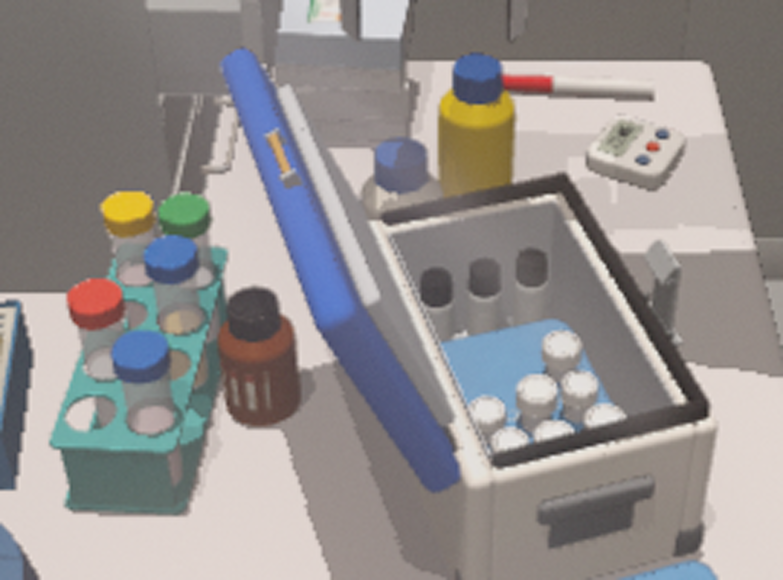

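Run:
```python
from h import *
R=lambda p,a:np.c_[p[...,0]*np.cos(a)+p[...,1]*np.sin(a),-p[...,0]*np.sin(a)+p[...,1]*np.cos(a),p[...,2]]
for nm in("scene","side"):
    d=np.load(nm+"0.npz");f=d["f"];P=d["P"];hsv=cv2.cvtColor(f,cv2.COLOR_RGB2HSV)
    m=(hsv[...,0]>105)&(hsv[...,0]<130)&(hsv[...,1]>120)&(P[...,2]>245)&(P[...,2]<270)&(P[...,0]>500)
    q=P[m]; a=np.arctan2(*np.flip(np.polyfit(q[:,1],q[:,0],1)[:1]) if 0 else (1,np.polyfit(q[:,1],q[:,0],1)[0]))-np.pi/2
    print(nm,"edge yaw",a,len(q))
    b=R(q,.3105);print("lid edge min/max",np.percentile(b,[2,50,98],axis=0).round(1).tolist())
    r=(P[...,2]>108)&(P[...,2]<124)&(hsv[...,2]<80)&(P[...,0]>350)
    b=R(P[r],.3105);print("rim",np.percentile(b,[1,99],axis=0).round(1).tolist())
    m=(P[...,2]>120)&(P[...,2]<146)&(P[...,0]<450)&(P[...,0]>380)&(P[...,1]>100)&(P[...,1]<200)
    b=R(P[m],.3105);print("catch",len(b),np.percentile(b,[2,50,98],axis=0).round(1).tolist())
    m=(hsv[...,0]>10)&(hsv[...,0]<25)&(hsv[...,1]>90)&(P[...,2]>235)&(P[...,2]<280)&(P[...,0]>500)
    b=R(P[m],.3105);print("roller",len(b),np.percentile(b,[2,50,98],axis=0).round(1).tolist())
```

```text
scene edge yaw 0.2933133811532711 774
lid edge min/max [[657.1, -94.5, 250.7], [664.5, 64.8, 255.5], [672.5, 125.9, 258.1]]
rim [[459.2, -96.8, 114.2], [577.4, 124.5, 124.0]]
catch 329 [[431.0, -35.8, 121.7], [456.6, 14.3, 126.6], [462.6, 58.7, 139.4]]
roller 30 [[661.6, -4.5, 262.5], [664.1, 8.9, 264.7], [665.3, 25.0, 266.4]]
side edge yaw 0.30725072640219797 1000
lid edge min/max [[653.1, -98.8, 247.0], [664.9, 48.5, 255.6], [672.8, 128.6, 258.7]]
rim [[448.1, -316.2, 108.2], [1058.3, 123.7, 123.9]]
catch 280 [[431.1, -34.4, 120.3], [456.8, 15.3, 127.4], [462.2, 59.1, 140.4]]
roller 42 [[660.8, -449.0, 258.9], [664.2, -0.7, 266.1], [741.4, 23.3, 279.1]]
```

Run:
```python
from h import *
a=.3105
for nm in("scene","side"):
    d=np.load(nm+"0.npz");P=d["P"]
    X=P[...,0]*np.cos(a)+P[...,1]*np.sin(a);Y=-P[...,0]*np.sin(a)+P[...,1]*np.cos(a);Z=P[...,2]
    for z in(50,70,90,105):
        m=(abs(Z-z)<6)&(abs(Y-132)<14)&(X>400)&(X<660); print(nm,z,m.sum(),np.percentile(X[m],[1,5,50,95,99]).round(),np.percentile(Y[m],[5,50,95]).round())
    for lo,hi in((118,126),(126,132),(132,138),(138,143)):
        m=(Z>lo)&(Z<hi)&(abs(Y-14)<25)&(X>400)&(X<475); print("catch",lo,m.sum(),np.percentile(X[m],[2,20,50,80,98]).round(),np.percentile(Y[m],[2,98]).round()) if m.sum() else 0
    m=(abs(Y-110)<15)&(X>560)&(X<700)&(Z>125)
    for z in range(130,262,20):
        k=m&(abs(Z-z)<6); print("lid",z,k.sum(),np.percentile(X[k],[2,50,98]).round() if k.sum() else 0)
```

```text
scene 50 383 [454. 461. 531. 596. 600.] [126. 129. 130.]
scene 70 288 [454. 459. 548. 599. 600.] [126. 128. 135.]
scene 90 550 [455. 464. 530. 595. 600.] [126. 129. 135.]
scene 105 491 [454. 461. 532. 596. 600.] [125. 128. 130.]
catch 118 83 [431. 456. 460. 462. 463.] [-11.  38.]
catch 126 77 [432. 439. 442. 459. 461.] [-4. 36.]
catch 132 50 [431. 434. 437. 439. 440.] [-3. 26.]
catch 138 31 [431. 432. 435. 436. 437.] [-1. 26.]
lid 130 15 [575. 605. 629.]
lid 150 52 [600. 608. 615.]
lid 170 68 [608. 617. 644.]
lid 190 60 [617. 625. 646.]
lid 210 68 [625. 633. 661.]
lid 230 67 [632. 641. 666.]
lid 250 199 [651. 667. 674.]
side 50 385 [454. 462. 532. 595. 599.] [125. 128. 130.]
side 70 296 [454. 459. 541. 597. 599.] [125. 128. 134.]
side 90 529 [454. 462. 529. 595. 599.] [126. 128. 135.]
side 105 468 [454. 461. 531. 595. 599.] [125. 128. 129.]
catch 118 54 [431. 446. 461. 461. 462.] [-8. 38.]
catch 126 76 [432. 440. 457. 459. 461.] [-10.  38.]
catch 132 49 [431. 435. 438. 440. 442.] [-3. 26.]
catch 138 30 [430. 432. 434. 436. 437.] [-2. 26.]
lid 130 13 [565. 605. 629.]
lid 150 43 [601. 608. 636.]
lid 170 50 [609. 616. 643.]
lid 190 56 [616. 624. 652.]
lid 210 55 [624. 631. 660.]
lid 230 55 [633. 640. 668.]
lid 250 108 [652. 669. 674.]
```

Candidates: hdpe – cream bottle with blue cap at scene px (288,200) against the yellow look-alike (314,185). Amber – at (238,263) behind the carrier against the brown one on the shelf (146,55). Lid – blue panel at (265,230), not the bowl lid (70,310). The crop confirms the carrier's lid with its brass roller, and the catch at (379,235).

servo_tool([
  [[0, 0, 0.1, 0, 0, -0.05, 1], [0, 0, 0.2, 0, 0, -0.1, 1], [0, 0, 0.28, 0, 0, -0.15, 1], [0, 0, 0.28, 0, 0, -0.2, 1], [0.05, 0.09, 0.28, 0, 0, -0.24, 1], [0.09, 0.17, 0.28, 0, 0, -0.28, 1], [0.13, 0.25, 0.28, 0, 0, -0.32, 1], [0.18, 0.33, 0.28, 0, 0, -0.36, 1], [0.22, 0.41, 0.28, 0, 0, -0.4, 1], [0.245, 0.456, 0.28, 0, 0, -0.4, 1]],
], newtons=10)

```text
clock: 1.1
eef_pos: [672.9, 231.0, 343.9]
eef_rot: [-3.141, 0.002, 0.311]
wrist_force: [-0.4, 0.8, 0.4]
finger_gap: 17.1
finger_force: 0.0
```

servo_tool([
  [[0, 0, -0.08, 0, 0, 0, 1], [0, 0, -0.16, 0, 0, 0, 1], [0, 0, -0.236, 0, 0, 0, 1], [0, 0, -0.236, 0, 0, 0, 1]],
])

```text
clock: 1.5
eef_pos: [670.7, 227.5, 221.2]
eef_rot: [-3.141, 0.01, 0.314]
wrist_force: [0.4, 0.4, 0.1]
finger_gap: 0.6
finger_force: 0.0
```

servo_tool([
  [[-0.023, -0.0073, 0, 0, 0, 0, 1], [-0.046, -0.0146, 0, 0, 0, 0, 1], [-0.069, -0.022, 0, 0, 0, 0, 1], [-0.092, -0.029, 0, 0, 0, 0, 1], [-0.115, -0.0365, 0, 0, 0, 0, 1], [-0.137, -0.044, 0, 0, 0, 0, 1]],
])

```text
clock: 2.1
eef_pos: [604.4, 206.1, 230.4]
eef_rot: [3.141, -0.004, 0.314]
wrist_force: [2.4, 0.5, 1.4]
finger_gap: -0.1
finger_force: 1.1
```

servo_tool([
  [[-0.023, -0.0073, 0, 0, 0, 0, 1], [-0.046, -0.0146, 0, 0, 0, 0, 1], [-0.069, -0.022, 0, 0, 0, 0, 1], [-0.092, -0.029, 0, 0, 0, 0, 1], [-0.092, -0.029, 0, 0, 0, 0, 1]],
])

```text
clock: 2.6
eef_pos: [558.1, 191.5, 230.1]
eef_rot: [3.141, -0.003, 0.314]
wrist_force: [1.4, -0.4, -0.2]
finger_gap: 0.4
finger_force: 0.0
```

servo_tool([
  [[0.05, 0.016, 0, 0, 0, 0, 1], [0.1, 0.032, 0, 0, 0, 0, 1], [0.1, 0.032, 0, 0, 0, 0, 1]],
])

```text
clock: 2.9
eef_pos: [610.2, 208.1, 227.8]
eef_rot: [3.142, -0.001, 0.314]
wrist_force: [-0.0, -0.7, -0.3]
finger_gap: 0.5
finger_force: 0.0
```

Run:
```python
from h import *
c,P=cam("scene"); cv2.imwrite("pics/s1.png",c["frame"][...,::-1])
print(manip.read_state()["wrist_force"])
```

```text
[-0.60201065 -0.80610545 -0.74018051]
```

View pics/s1.png

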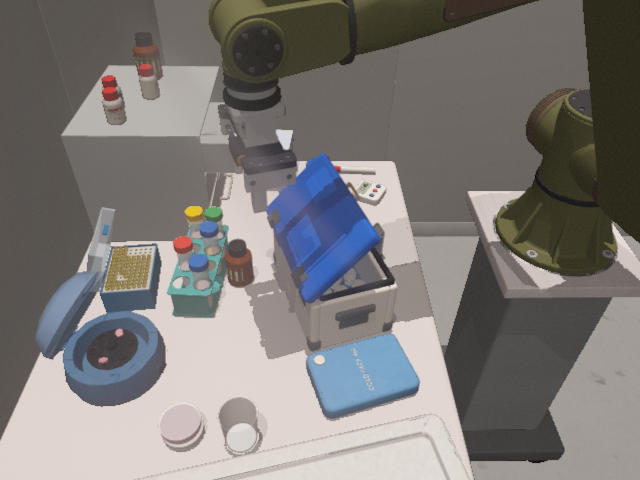

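The lid is past upright (about 1 rad) and falling clear of the fingers; bottles and pack are unmoved. I'll rise and wait.

servo_tool([
  [[0, 0, 0.08, 0, 0, 0, 1], [0, 0, 0.16, 0, 0, 0, 1], [0, 0, 0.2, 0, 0, 0, 1], [0, 0, 0.2, 0, 0, 0, 1], [0, 0, 0.2, 0, 0, 0, 1], [0, 0, 0.2, 0, 0, 0, 1], [0, 0, 0.2, 0, 0, 0, 1], [0, 0, 0.2, 0, 0, 0, 1], [0, 0, 0.2, 0, 0, 0, 1], [0, 0, 0.2, 0, 0, 0, 1]],
])

```text
clock: 3.95
eef_pos: [608.0, 207.5, 327.3]
eef_rot: [3.142, 0.0, 0.314]
wrist_force: [0.5, 0.1, -0.1]
finger_gap: 0.4
finger_force: 0.0
```

servo_tool([
  [[0, 0, 0, 0, 0, 0, 1], [0, 0, 0, 0, 0, 0, 1], [0, 0, 0, 0, 0, 0, 1], [0, 0, 0, 0, 0, 0, 1], [0, 0, 0, 0, 0, 0, 1], [0, 0, 0, 0, 0, 0, 1], [0, 0, 0, 0, 0, 0, 1], [0, 0, 0, 0, 0, 0, 1], [0, 0, 0, 0, 0, 0, 1], [0, 0, 0, 0, 0, 0, 1]],
])

```text
clock: 4.95
eef_pos: [608.0, 207.5, 327.5]
eef_rot: [3.142, 0.0, 0.314]
wrist_force: [0.6, -0.8, -0.2]
finger_gap: 0.5
finger_force: 0.0
```

servo_tool([
  [[0, 0, 0, 0, 0, 0, 1], [0, 0, 0, 0, 0, 0, 1], [0, 0, 0, 0, 0, 0, 1], [0, 0, 0, 0, 0, 0, 1], [0, 0, 0, 0, 0, 0, 1], [0, 0, 0, 0, 0, 0, 1], [0, 0, 0, 0, 0, 0, 1], [0, 0, 0, 0, 0, 0, 1], [0, 0, 0, 0, 0, 0, 1], [0, 0, 0, 0, 0, 0, 1]],
])

```text
clock: 5.95
eef_pos: [608.0, 207.5, 327.4]
eef_rot: [3.142, 0.0, 0.314]
wrist_force: [0.8, -0.8, 1.0]
finger_gap: 0.5
finger_force: 0.0
```

```bash
cat > lid.py <<'E'
from h import *
import sys
a=.3105
c,P=cam("scene"); f=c["frame"]; cv2.imwrite(f"pics/{sys.argv[1]}.png",f[...,::-1]); hsv=cv2.cvtColor(f,cv2.COLOR_RGB2HSV)
X=P[...,0]*np.cos(a)+P[...,1]*np.sin(a);Y=-P[...,0]*np.sin(a)+P[...,1]*np.cos(a);Z=P[...,2]
m=(hsv[...,0]>105)&(hsv[...,0]<130)&(hsv[...,1]>120)&(X>425)&(X<640)&(abs(Y-12)<135)&(Z>120)
A=np.c_[X[m],Y[m],np.ones(m.sum())]
for k in (abs(Y-12)<130,abs(Y-12)<35):
    k=k&m; print("X",np.percentile(X[k],[0.5,2,98]).round(1),"Y",np.percentile(Y[k],[1,99]).round(1))
for x in range(445,610,20):
    k=m&(abs(X-x)<6)&(abs(Y-12)<80); print(x,np.median(Z[k]).round(1) if k.sum() else 0,end=" | ")
k=m&(X>450)&(X<475)&(abs(Y-12)<60);k2=m&(X>500)&(X<590)&(abs(Y-12)<80)
print("slope",np.polyfit(X[k2],Z[k2],1)); 
print(manip.read_state()["eef_pos"].round(1),manip.read_state()["wrist_force"].round(1))
E
python3 lid.py s2
```

```text
X [453.9 456.4 594.6] Y [-98.8 131.1]
X [454.  456.1 594. ] Y [-22.4  46.4]
445 0 | 465 148.3 | 485 148.6 | 505 148.8 | 525 147.7 | 545 146.4 | 565 145.3 | 585 141.0 | 605 0 | slope [-8.48770612e-02  1.92179814e+02]
[608.  207.5 327.4] [-0.4  0.3  0.9]
```

View pics/s2.png

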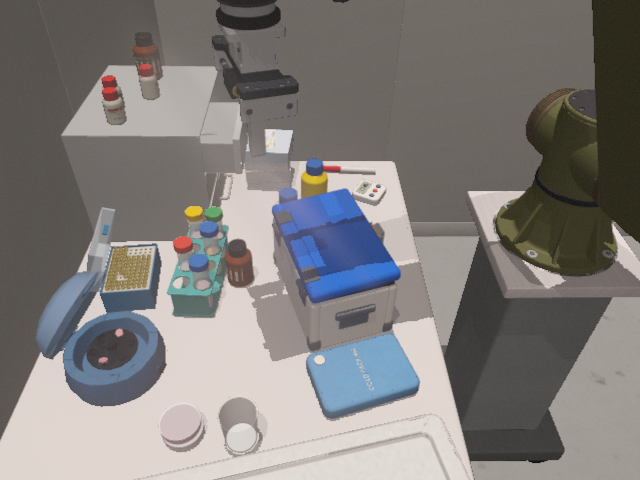

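The lid lies shut but unlatched: front edge near px (375,265), about 150 mm high, roughly 0.06 rad. Nothing else has moved. Next I'll go above the middle of its front.

servo_tool([
  [[-0.08, -0.025, 0, 0, 0, 0, 1], [-0.16, -0.05, 0, 0, 0, 0, 1], [-0.24, -0.075, 0, 0, 0, 0, 1], [-0.33, -0.102, -0.04, 0, 0, 0, 1], [-0.33, -0.102, -0.12, 0, 0, 0, 1], [-0.33, -0.102, -0.2, 0, 0, 0, 1], [-0.33, -0.102, -0.28, 0, 0, 0, 1], [-0.33, -0.102, -0.31, 0, 0, 0, 1], [-0.33, -0.102, -0.31, 0, 0, 0, 1], [-0.33, -0.102, -0.31, 0, 0, 0, 1]],
])

```text
clock: 7.0
eef_pos: [443.4, 156.6, 173.3]
eef_rot: [3.142, -0.001, 0.314]
wrist_force: [-0.1, -0.9, -0.1]
finger_gap: 0.7
finger_force: 0.0
```

servo_tool([
  [[0, 0, -0.02, 0, 0, 0, 1], [0, 0, -0.035, 0, 0, 0, 1], [0, 0, -0.045, 0, 0, 0, 1], [0, 0, -0.051, 0, 0, 0, 1], [0, 0, -0.057, 0, 0, 0, 1], [0, 0, -0.062, 0, 0, 0, 1], [0, 0, -0.066, 0, 0, 0, 1], [0, 0, -0.068, 0, 0, 0, 1], [0, 0, -0.068, 0, 0, 0, 1]],
])

```text
clock: 7.9
eef_pos: [443.0, 156.5, 139.5]
eef_rot: [3.141, -0.0, 0.314]
wrist_force: [-8.0, -1.6, 16.3]
finger_gap: 0.1
finger_force: 8.5
```

servo_tool([
  [[0, 0, -0.002, 0, 0, 0, 1], [0, 0, -0.003, 0, 0, 0, 1], [0, 0, -0.003, 0, 0, 0, 1]],
])

```text
clock: 8.2
eef_pos: [443.2, 156.5, 139.3]
eef_rot: [3.141, -0.001, 0.314]
wrist_force: [-15.5, -5.6, 31.9]
finger_gap: 0.4
finger_force: 16.6
```

servo_tool([
  [[0, 0, 0.02, 0, 0, 0, 1], [0, 0, 0.1, 0, 0, 0, 1], [0, 0, 0.2, 0, 0, 0, 1], [0, 0, 0.3, 0, 0, 0, 1], [0, 0, 0.3, 0, 0, 0, 1], [0, 0, 0.3, 0, 0, 0, 1]],
])

```text
clock: 8.8
eef_pos: [443.2, 156.6, 287.4]
eef_rot: [3.142, -0.002, 0.314]
wrist_force: [0.1, -0.1, -0.5]
finger_gap: 0.6
finger_force: 0.0
```

```bash
python3 lid.py s3
python3 - <<'E'
import cv2
f=cv2.imread("pics/s3.png");cv2.imwrite("pics/s3c.png",cv2.resize(f[150:420,170:440],None,fx=2.2,fy=2.2,interpolation=2))
E
```

```text
X [453.  455.3 594.9] Y [-98.6 131.1]
X [453.4 455.6 595.9] Y [-22.2  46.4]
445 138.1 | 465 140.2 | 485 142.4 | 505 143.3 | 525 143.2 | 545 143.0 | 565 143.2 | 585 140.1 | 605 0 | slope [-2.94455541e-02  1.58712493e+02]
[442.8 156.5 286.2] [-0.6  0.2 -0.2]
```

View pics/s3c.png

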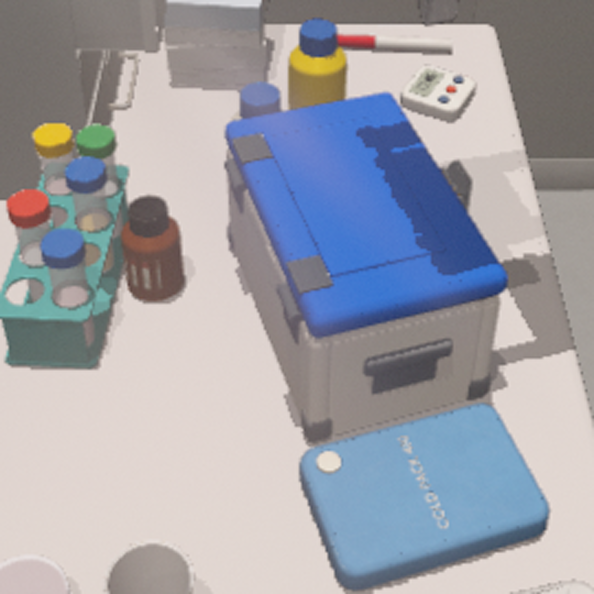

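The lid stays level with the finger gone: 143 mm across the panel, 140 mm at the front, against about 150 mm before. The catch stands over it at crop px (458,180), and the bottles, pack and timer are where they were. Handing in.

```bash
python3 -c "
from cell import manip
print(manip.sign_off())"
```

```text
the job is handed in; nothing more can be done
None
```

The carrier is closed: the lid fell shut on its own, was pressed down until it held level by camera (front about 140 mm high), nothing else visibly moved, and the job was handed in at about 9 s, with no verdict returned.

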